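# Build up a chilled specimen carrier

## Task

Build up the specimen carrier for the courier: on the dark carrier base, between its two yellow end stops, stack the blue cold core, then the bare copper plate, then the yellow sample rack, then the green cover with its handle up. Line each piece up squarely with the base and centre it on the one below, let go of each before fetching the next, keep the sample rack upright, and leave the red core (already warm), the culture dish and the timer where they are.

Things in the scene. Friction and masses are not known exactly. Their poses are not given: they have to be found in the camera images.
- dock_seat (a point): carrier base, fixed: a dark steel plate 126 (x) x 96 (y) x 6 mm lying on the bench, with a yellow end stop at each x end (each 5 mm thick, 60 mm wide along y, 10 mm above the plate's top, 116 mm clear between them); its two long sides are open. This point is the centre of the plate's top, 6 mm above the bench; x runs from stop to stop.
- core_mid (a point): blue cold core, a hard-shell slab 100 (x) x 56 (y) x 24 (z) mm with pale blue ribs on top, about 280 g, loose, lying flat. This point is its centre.
- plate_mid (a point): bare copper spreader plate, 96 (x) x 52 (y) x 12 (z) mm with four small dark dots, about 500 g, loose, lying flat. This point is its centre.
- samples_mid (a point): yellow sample rack, a solid block 94 (x) x 52 (y) x 30 (z) mm whose ten purple and white tube caps are flush with its flat top, about 160 g, loose, standing flat. This point is its centre.
- cover_grip (a point): green cover, a flat slab 104 (x) x 60 (y) x 10 (z) mm with a black handle bar on top, 56 (x) x 16 (y) x 28 (z) mm, centred; overall height 38 mm, about 130 g, loose, handle up. This point is near the handle's middle, on the cover's vertical centre line, 26 mm above its underside.
- oldcore_mid (a point): red core, same shape and size as the blue one (100 x 56 x 24 mm), warm and not to be used, loose. This point is its centre.
- dish: closed round culture dish with straw-coloured filling, 60 mm across, 14 mm high, loose, in the way but not to be moved. Origin at the centre of its underside.
- timer: black bench timer with a pale display, 62 x 62 x 20 mm, loose, not to be moved. Origin at the centre of its underside.
Things that resemble listed ones, but are neither listed nor needed, are in the scene too. Of the things shaped like the part that bears plate_mid, the copper one is meant.

How it is judged (in metres and radians):
On the way, in this order (a step that is already met when the one before it is completed fails the run):
1. the blue core lies on the carrier base, let go (horizontal distance between core_mid and dock_seat below 0.012 m and z of core_mid in the frame of dock_seat between 0.008 and 0.016 m and angle between the x axis of core_mid and the x axis of dock_seat, either way round below 0.2 rad and angle between core_mid's own z axis and vertical below 0.08 rad and contact force between the fingers and core below 0.1 N), for 0.2 s.
2. the copper plate lies on the blue core, let go (horizontal distance between core_mid and dock_seat below 0.012 m and z of core_mid in the frame of dock_seat between 0.008 and 0.016 m and angle between the x axis of core_mid and the x axis of dock_seat, either way round below 0.2 rad and angle between each of core_mid, plate_mid's own z axis and vertical below 0.08 rad and horizontal distance between plate_mid and core_mid below 0.012 m and z of plate_mid in the frame of core_mid between 0.014 and 0.022 m and angle between the x axis of plate_mid and the x axis of core_mid, either way round below 0.2 rad and contact force between the fingers and plate below 0.1 N), for 0.2 s.
3. the sample rack stands on the plate, let go (horizontal distance between core_mid and dock_seat below 0.012 m and z of core_mid in the frame of dock_seat between 0.008 and 0.016 m and angle between the x axis of core_mid and the x axis of dock_seat, either way round below 0.2 rad and angle between each of core_mid, plate_mid, samples_mid's own z axis and vertical below 0.08 rad and horizontal distance between plate_mid and core_mid below 0.012 m and z of plate_mid in the frame of core_mid between 0.014 and 0.022 m and angle between the x axis of plate_mid and the x axis of core_mid, either way round below 0.2 rad and horizontal distance between samples_mid and plate_mid below 0.012 m and z of samples_mid in the frame of plate_mid between 0.017 and 0.025 m and angle between the x axis of samples_mid and the x axis of plate_mid, either way round below 0.2 rad and contact force between the fingers and samples below 0.1 N), for 0.2 s.
At the end, for the whole second after the job is handed in: From the bottom up on the carrier base: blue core, copper plate, sample rack, green cover (handle up); each within 12 mm of the centre and 0.2 rad of the direction of what is below it (either way round), lying flat on it (height within 4 mm, tilt under 0.08 rad); all released and at rest (all of step 3 and horizontal distance between cover_grip and samples_mid below 0.012 m and z of cover_grip in the frame of samples_mid between 0.037 and 0.045 m and angle between the x axis of cover_grip and the x axis of samples_mid, either way round below 0.2 rad and angle between cover_grip's own z axis and vertical below 0.08 rad and linear speed of each of core, plate, samples, cover below 0.02 m/s and angular speed of each of core, plate, samples, cover below 0.2 rad/s and contact force between the fingers and core below 0.1 N and contact force between the fingers and plate below 0.1 N and contact force between the fingers and cover below 0.1 N); the robot touches nothing.
It fails at once if the sample rack is tipped by more than 0.5 rad (angle between samples_mid's own z axis and vertical above 0.5 rad).
It fails at once if the red core is moved by more than 20 mm (distance of oldcore_mid from where it was at the start of the episode above 0.02 m).
It fails at once if the culture dish is moved by more than 20 mm (distance of dish from where it was at the start of the episode above 0.02 m).
It fails at once if the timer is moved by more than 20 mm (distance of timer from where it was at the start of the episode above 0.02 m).
It also fails if it takes over 112 s, if anything falls off the work surface, if the arm or the gripper's body presses on something with over 40 N, if the wrist force passes 120 N, or if a joint passes its speed limit or range.

## Robot

A 7-joint arm with a two-finger parallel gripper is mounted at the origin on the work surface. World frame = base frame: x ahead of the robot, y to its left, z up, the work surface at z = 0. Lengths are in m, angles in degrees, forces in N, time in s.
With the tool pointing down it reaches from about 0.425 to 0.875 m from the base axis. Payload 4.7 kg.
Tool frame: the origin (TCP) lies midway between the tips of the shut fingers; the grasp point (between the pads) lies 19 mm behind it; z points along the fingers, y is the direction in which the jaws open and shut (so a half turn about z gives the same grasp; the last joint's range is limited). The gripper opens to 87 mm and grips with 3 to 60 N. Pads are 19 mm wide; open, the fingers measure 117 mm over their backs; the gripper's body (75 mm by 190 mm) begins 51 mm behind the grasp point.
Start: joints at [72.599, 18.392, -4.016, 83.108, 1.295, 78.541, -3.26], TCP at [0.203, -0.617, 0.223] pointing down, gripper open.
Joint ranges: [-163.93, 163.93], [-17.29, 119.83], [-79.2, 71.16], [3.27, 140.29], [-89.18, 269.18], [5.43, 117.66], [-154.24, 154.24]. Speed limits (degrees/s): [147.25, 147.25, 180, 180, 180, 180, 180].

## Interface

Orientations are given as [roll, pitch, yaw] about the fixed x, y, z axes, in that order (R = Rz(yaw) Ry(pitch) Rx(roll)).
In Python, from cell import env gives the robot as it stands. The module is installed in compiled form; this text tells all that it offers.
- The arm moves only by the tool servo_tool, never from a script. Its argument "plan" is a list of rows, each a list of 3 entries, a list of its own where there are three numbers: the opening, from 0 (shut) to 1 (fully open), then the shift along the tool's x, y, z in cm, then the turn, a rotation vector about the tool's x, y, z in degrees. A call has 1 to 20 rows; each row shifts and turns the pose as measured when the row begins, along the tool's axes as they then stand; what a row does not reach is not made up. A row lasts 1/12 s, in which the tool goes at most 41.7 mm and 7.16 degrees, less where a joint would pass 70% of its speed; a pose out of reach is approached as far as the arm can. A call is refused whole if a number of a shift passes 4.17 or a number of a turn 7.16, either way. A call with a gripper value outside its range is refused whole. The fingers move at their own pace and stop on an object; "force" is the grip in N (left out, the last holds). Time passes only in rows, so rows that do not move let the fingers close. It gives the time, the measured TCP pose, the force and the opening at its end, in the units of the state.
- env.get_obs(): the state, without advancing time (a new reading comes with each control period).
- env.read_camera(name): name is "scene" or "top" or "wrist"; returns a dict with "image" (400x640x3 uint8, blue, green, red), "fx", "fy", "cx", "cy" (pixels), "k1" (the pictures are not rectified: a ray, as slopes to the right and down, at radius r is drawn at 1 + k1 r^2 times it, then the intrinsics apply), "rvec" (rotation vector, rad) and "tvec" (3), from world to camera coordinates, as OpenCV has them; the wrist camera has in their place "T_tool_cam" (4x4, takes a point from camera to tool coordinates, whose origin is the TCP and whose axes are the flange's). Camera axes: x right, y down, z forward; pixel columns grow to the right and rows downward; lengths in m; the calibration is good to about 2 mm. A picture is of the moment at which its call begins: read the wrist's pose just before it. There is no depth.
- env.sign_off(): hands the job in, once; it reports no verdict.
The state is a dict: "time_s": time; "qpos": joint angles; "joint_velocities": joint speeds; "effort": joint torques, N m; "tool_pos": TCP position; "tool_rot": TCP orientation; "force": force on the tool from outside, world axes, zero at the start; "wrist_torque": the same for the moment, N m; "grip_width": finger opening in m.
Only numpy, scipy, OpenCV 4.12 (cv2) and the standard library are available. Lean on these libraries where they do the work, as an engineer would, in place of code of your own. Each camera call takes 0.05 s, during which the arm holds its last target. There are 200 camera calls.

## Working session

There is one attempt and no reset: what is moved stays moved. The work goes in short steps, Python scripts to look and compute and a tool call to move; the robot and the scene stay as the last step left them, time stands still between calls to the robot, and variables do not carry over. Pictures are saved under pics/ and viewed, about 12 in all and at most 16, crops included, and the job is handed in when it is done.

Besides the shell and the picture viewer there is one more tool, called as name([rows], argument=value, ...), one row to a line, values as JSON. servo_tool: Moves the arm, as the interface text tells. Its arguments: {"type":"object","properties":{"plan":{"type":"array"},"force":{"type":"number"}},"required":["plan"]}

```bash
mkdir -p pics
cat > h.py <<'E'
import numpy as np, cv2
from cell import env
from scipy.spatial.transform import Rotation as R
def cam(n):
    o=env.get_obs(); c=env.read_camera(n)
    if n=='wrist':
        T=np.eye(4);T[:3,:3]=R.from_euler('xyz',o['tool_rot'],degrees=True).as_matrix();T[:3,3]=o['tool_pos']
        c['W']=T@np.array(c['T_tool_cam'])
    else:
        M=cv2.Rodrigues(np.array(c['rvec'],float))[0];T=np.eye(4);T[:3,:3]=M.T;T[:3,3]=-M.T@np.array(c['tvec']).ravel();c['W']=T
    c['K']=np.array([[c['fx'],0,c['cx']],[0,c['fy'],c['cy']],[0,0,1.]]);c['D']=np.array([c['k1'],0,0,0.])
    return c
def ray(c,px,z):
    p=cv2.undistortPoints(np.array(px,float).reshape(-1,1,2),c['K'],c['D']).reshape(-1,2)
    d=np.c_[p,np.ones(len(p))]@c['W'][:3,:3].T;o=c['W'][:3,3]
    return o+d*((z-o[2])/d[:,2])[:,None]
E
python3 - <<'E'
from h import *
print(env.get_obs())
for n in('scene','top','wrist'):
    c=cam(n);cv2.imwrite(f'pics/{n}0.png',c['image']);print(n,c['W'].round(3).tolist(),c['fx'],c['k1'])
E
```

```text
{'time_s': 0.0, 'qpos': array([72.59718592, 18.43747892, -4.01334589, 83.17313484,  1.29525773,
       78.54165763, -3.26202271]), 'joint_velocities': array([ 0.03812811, -0.03295191, -0.03779117,  0.05737276, -0.04010266,
       -0.0507192 ,  0.06692939]), 'effort': array([-4.50955504e-04, -4.91294968e+01, -4.04618857e-01, -3.12530065e+01,
       -6.41140994e-02,  4.37477406e-02,  2.22870767e-04]), 'tool_pos': array([ 0.20289006, -0.61695091,  0.22149462]), 'tool_rot': array([-1.79892975e+02,  6.68969803e-03,  1.82084854e+01]), 'force': array([-0.24591652, -0.29722422, -0.24612746]), 'wrist_torque': array([-0.01251904, -0.0094726 ,  0.00925153]), 'grip_width': 0.08691598771533172}
scene [[0.213, 0.585, -0.783, 1.487], [0.977, -0.133, 0.167, -0.116], [-0.006, -0.8, -0.6, 0.767], [0.0, 0.0, 0.0, 1.0]] 504.7563156850195 -0.07600659127379669
top [[0.048, -0.977, 0.208, 0.326], [-0.999, -0.048, 0.006, 0.075], [0.004, -0.208, -0.978, 1.048], [0.0, 0.0, 0.0, 1.0]] 473.0977294526792 -0.0003941714371623886
wrist [[0.313, -0.912, -0.264, 0.275], [-0.95, -0.301, -0.085, -0.593], [-0.002, 0.277, -0.961, 0.384], [0.0, 0.0, 0.0, 1.0]] 309.2895111673932 -0.016408542268755866
```

View pics/top0.png

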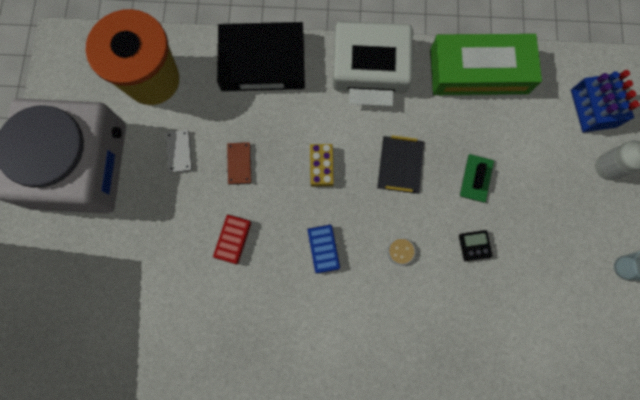

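View pics/scene0.png

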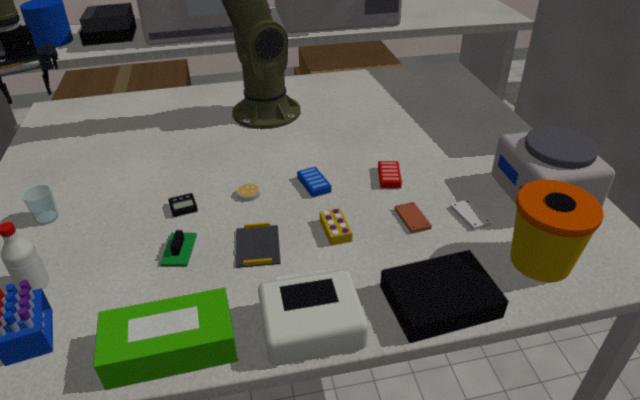

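Candidates (top image):
- Core: blue slab (323,249). The red slab (232,239) is the warm one, and the blue tube rack (604,100) is not it.
- Plate: copper-brown (239,163), against the grey plate (180,150).
- Rack: yellow (321,165), against the blue tube rack (604,100).
- Cover: dark green (478,177), against the light green box (486,63).
- Base: dark plate (401,164), against the black box (261,57).

I'll choose blue (323,249), copper (239,163), yellow (321,165), green (478,177) and base (401,164). Next I'll measure them and check with a crop.

```bash
cat >> h.py <<'E'
RG={'core':((95,90,40),(130,255,255)),'plate':((0,70,30),(14,255,200)),'rack':((18,110,80),(35,255,255)),'cover':((50,90,30),(85,255,255)),'red':((170,120,60),(180,255,255))}
def rect(c,name,box,z,lohi=None):
    x0,y0,x1,y1=box;hsv=cv2.cvtColor(c['image'],cv2.COLOR_BGR2HSV)
    lo,hi=lohi or RG[name];m=cv2.inRange(hsv,np.array(lo),np.array(hi));k=np.zeros_like(m);k[y0:y1,x0:x1]=255;m&=k
    m=cv2.morphologyEx(m,cv2.MORPH_CLOSE,np.ones((9,9)))
    ct=max(cv2.findContours(m,cv2.RETR_EXTERNAL,cv2.CHAIN_APPROX_NONE)[0],key=cv2.contourArea).reshape(-1,2)
    P=ray(c,ct,z)[:,:2]
    (cx,cy),(w,h),a=cv2.minAreaRect((P*1000).astype(np.float32))
    if w<h:a+=90;w,h=h,w
    a=(a+90)%180-90
    return np.round([cx,cy,w,h,a],1),cv2.boundingRect(ct)
E
python3 - <<'E'
from h import *
c=cam('top')
for n,b,z in(('core',(290,215,360,285),.024),('plate',(215,130,262,195),.012),('rack',(295,135,345,195),.03),('cover',(450,145,505,210),.01)): print(n,*rect(c,n,b,z))
print('dock',*rect(c,'dock',(360,125,440,205),.006,((0,0,0),(180,255,75))))
print('dish,timer',ray(c,[[402,251],[476,245],[232,239],[180,150]],.014).round(3).tolist())
im=cv2.resize(c['image'][120:290,160:500],None,fx=2.3,fy=2.3,interpolation=2);cv2.imwrite('pics/crop.png',im)
E
```

```text
core [434.4  72.9  99.2  55.   13.4] (308, 225, 32, 48)
plate [621.4 274.5  97.4  52.6   5.1] (227, 142, 24, 42)
rack [622.4  86.   93.   51.1   3.1] (310, 144, 24, 41)
cover [ 612.9 -267.1  101.5   58.5  -12.3] (461, 155, 33, 47)
dock [637.7 -95.8 124.8  97.1  -4.9] (378, 136, 47, 57)
dish,timer [[0.438, -0.099, 0.014], [0.459, -0.261, 0.014], [0.446, 0.274, 0.014], [0.644, 0.41, 0.014]]
```

View pics/crop.png

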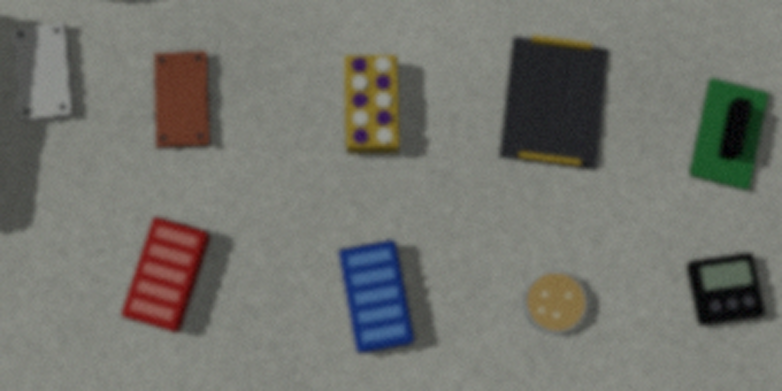

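The crop confirms the choice: copper plate at crop (181,100) with four dark dots, and the grey one at (50,70) is rejected. The blue core is at (376,296), the yellow rack at (371,103), the base at (555,102) and the green cover at (730,133). The measured sizes match the descriptions within about 2 mm.

```bash
cat > to.py <<'E'
import sys;from h import *
# to.py x y z yaw (mm,deg): turn then shift, in tool axes
x,y,z,a=map(float,sys.argv[1:5]);o=env.get_obs();p=o['tool_pos']*1000
M=R.from_euler('xyz',o['tool_rot'],degrees=True);T=R.from_euler('xyz',[180,0,a],degrees=True)
print('t',o['time_s'],'p',p.round(1),'rot',o['tool_rot'].round(2),'w',round(o['grip_width']*1000,1),'F',o['force'].round(1))
print('turn',(M.inv()*T).as_rotvec(degrees=True).round(2),'then shift cm',(T.inv().apply(np.array([x,y,z])-p)/10).round(2))
E
python3 to.py 500 -300 200 13.4
```

```text
t 0.2 p [ 203.  -617.1  221.9] rot [-179.93    0.     18.21] w 87.5 F [ 0.2 -0.5  0.5]
turn [-0.07  0.01  4.81] then shift cm [ 36.24 -23.97   2.19]
```

servo_tool([
  [1,[0,0,0],[0,0,4.8]],
  [1,[3,-2,0.2],[0,0,0]],
  [1,[3,-2,0.2],[0,0,0]],
  [1,[3,-2,0.2],[0,0,0]],
  [1,[3,-2,0.2],[0,0,0]],
  [1,[3,-2,0.2],[0,0,0]],
  [1,[3,-2,0.2],[0,0,0]],
  [1,[3,-2,0.2],[0,0,0]],
  [1,[3,-2,0.2],[0,0,0]],
  [1,[3,-2,0.2],[0,0,0]],
  [1,[3,-2,0.2],[0,0,0]],
  [1,[3,-2,0.2],[0,0,0]],
  [1,[3,-2,0.2],[0,0,0]],
])

```text
time_s: 1.28
tool_pos: [0.5015, -0.2989, 0.1919]
tool_rot: [180.0, 0.5, 11.8]
force: [0.7, -1.0, 0.1]
grip_width: 0.0871
```

```bash
python3 to.py 434.5 73 120 13.4
```

```text
t 1.2833 p [ 501.5 -298.9  191.9] rot [179.97   0.47  11.82] w 87.1 F [ 0.7 -1.   0.1]
turn [ 0.03  0.47 -1.58] then shift cm [  2.1  -37.73   7.19]
```

Accurate tracking. On to above the core.

servo_tool([
  [1,[0,0,0],[0,0.5,-1.6]],
  [1,[0.2,-3.8,0.7],[0,0,0]],
  [1,[0.2,-3.8,0.7],[0,0,0]],
  [1,[0.2,-3.8,0.7],[0,0,0]],
  [1,[0.2,-3.8,0.7],[0,0,0]],
  [1,[0.2,-3.8,0.7],[0,0,0]],
  [1,[0.2,-3.8,0.7],[0,0,0]],
  [1,[0.2,-3.8,0.7],[0,0,0]],
  [1,[0.2,-3.8,0.7],[0,0,0]],
  [1,[0.2,-3.8,0.7],[0,0,0]],
  [1,[0.2,-3.8,0.7],[0,0,0]],
  [1,[0,0,0],[0,0,0]],
])

```text
time_s: 2.28
tool_pos: [0.4308, 0.0942, 0.1187]
tool_rot: [179.9, -0.5, 14.2]
force: [-0.3, -0.6, -0.0]
grip_width: 0.0869
```

```bash
python3 to.py 434.5 73 4 13.4
python3 - <<'E'
from h import *
c=cam('wrist');cv2.imwrite('pics/w1.png',c['image']);print(*rect(c,'core',(0,0,640,400),.024))
E
```

```text
t 2.2833 p [430.8  94.2 118.7] rot [179.95  -0.47  14.23] w 86.9 F [-0.3 -0.6 -0. ]
turn [ 0.05 -0.47  0.83] then shift cm [-0.13  2.15 11.47]
[436.7  73.3  99.6  55.1  13.4] (309, 140, 67, 111)
```

View pics/w1.png

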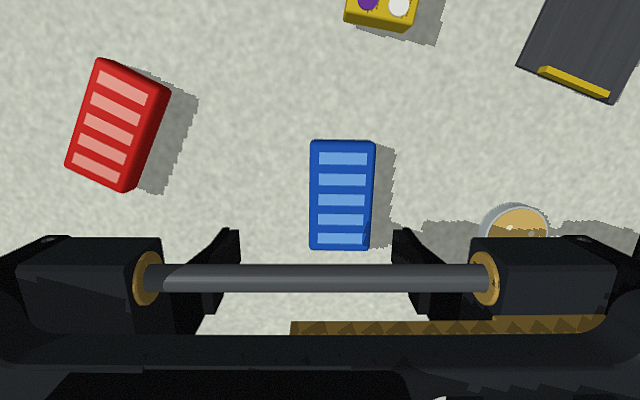

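The wrist view shows the blue core at (342,195) between the fingers, the red core clear at (118,125) and the dish at (515,225). Wrist and top agree within about 2 mm.

servo_tool([
  [1,[0,2.1,1.5],[0,-0.5,0.8]],
  [1,[0,0,1.5],[0,0,0]],
  [1,[0,0,1.5],[0,0,0]],
  [1,[0,0,1.5],[0,0,0]],
  [1,[0,0,0],[0,0,0]],
])

```text
time_s: 2.75
tool_pos: [0.4401, 0.0653, 0.0588]
tool_rot: [179.6, -0.2, 13.2]
force: [-1.1, 0.0, -0.6]
grip_width: 0.0871
```

```bash
python3 to.py 435.5 73 5 13.4
```

```text
t 2.75 p [440.1  65.3  58.8] rot [179.55  -0.21  13.22] w 87.1 F [-1.1  0.  -0.6]
turn [ 0.45 -0.21 -0.18] then shift cm [-0.27 -0.85  5.38]
```

servo_tool([
  [1,[-0.2,-0.7,0.5],[0.4,-0.2,-0.2]],
  [1,[0,0,0],[0,0,0]],
  [1,[0,0,0],[0,0,0]],
])

```text
time_s: 3.0
tool_pos: [0.4371, 0.07, 0.0542]
tool_rot: [180.0, 0.0, 13.2]
force: [-0.3, 0.1, -0.4]
grip_width: 0.0869
```

```bash
python3 to.py 435.5 73 5 13.4
```

```text
t 3.0 p [437.1  70.   54.2] rot [1.7998e+02 1.0000e-02 1.3230e+01] w 86.9 F [-0.3  0.1 -0.4]
turn [ 0.02  0.01 -0.17] then shift cm [-0.09 -0.33  4.92]
```

servo_tool([
  [1,[-0.1,-0.3,1.2],[0,0,0]],
  [1,[0,0,1.2],[0,0,0]],
  [1,[0,0,1.2],[0,0,0]],
  [1,[0,0,1],[0,0,0]],
  [1,[0,0,0],[0,0,0]],
  [1,[0,0,0],[0,0,0]],
])

```text
time_s: 3.5
tool_pos: [0.4407, 0.0722, 0.0116]
tool_rot: [179.8, -0.5, 13.2]
force: [-0.4, -0.1, 1.1]
grip_width: 0.0872
```

```bash
python3 to.py 435.5 73 5 13.4
```

```text
t 3.5 p [440.7  72.2  11.6] rot [179.77  -0.54  13.17] w 87.2 F [-0.4 -0.1  1.1]
turn [ 0.23 -0.54 -0.23] then shift cm [-0.49 -0.2   0.66]
```

servo_tool([
  [1,[-0.5,-0.1,0.6],[0.2,-0.5,-0.2]],
  [1,[0,0,0],[0,0,0]],
  [0.3,[0,0,0],[0,0,0]],
  [0.3,[0,0,0],[0,0,0]],
  [0.3,[0,0,0],[0,0,0]],
  [0.3,[0,0,0],[0,0,0]],
  [0.3,[0,0,0],[0,0,0]],
  [0.3,[0,0,0],[0,0,0]],
], force=40)

```text
time_s: 4.17
tool_pos: [0.4374, 0.072, 0.0077]
tool_rot: [179.9, -0.2, 13.4]
force: [0.1, 1.3, -0.9]
grip_width: 0.0556
```

```bash
python3 to.py 435.5 73 90 13.4
```

```text
t 4.1667 p [437.4  72.    7.7] rot [179.91  -0.25  13.37] w 55.6 F [ 0.1  1.3 -0.9]
turn [ 0.09 -0.25 -0.03] then shift cm [-0.16 -0.14 -8.23]
```

servo_tool([
  [0.3,[0,0,-2],[0,0,0]],
  [0.3,[0,0,-2.5],[0,0,0]],
  [0.3,[0,0,-2.5],[0,0,6]],
  [0.3,[0,0,-1],[0,0,6]],
  [0.3,[0,0,0],[0,0,6]],
  [0.3,[0,0,0],[0,0,0]],
  [0.3,[0,0,0],[0,0,0]],
])

```text
time_s: 4.75
tool_pos: [0.433, 0.0718, 0.0884]
tool_rot: [180.0, 0.2, -5.2]
force: [0.5, 0.5, -2.2]
grip_width: 0.0555
```

```bash
python3 to.py 638 -96 70 -4.9
```

```text
t 4.75 p [433.   71.8  88.4] rot [179.95   0.19  -5.21] w 55.5 F [ 0.5  0.5 -2.2]
turn [ 0.05  0.19 -0.31] then shift cm [21.86 14.97  1.84]
```

servo_tool([
  [0.3,[2.7,1.8,0],[0,0,0]],
  [0.3,[2.7,1.8,0],[0,0,0]],
  [0.3,[2.7,1.8,0],[0,0,0]],
  [0.3,[2.7,1.8,0],[0,0,0]],
  [0.3,[2.7,1.8,0],[0,0,0]],
  [0.3,[2.7,1.8,0],[0,0,0]],
  [0.3,[2.7,1.8,0],[0,0,0]],
  [0.3,[1.5,1.2,0.5],[0,0,0]],
  [0.3,[0,0,0],[0,0,0]],
  [0.3,[0,0,0],[0,0,0]],
  [0.3,[0,0,0],[0,0,0]],
])

```text
time_s: 5.67
tool_pos: [0.6248, -0.089, 0.0665]
tool_rot: [179.9, 1.5, -3.2]
force: [0.3, 0.6, -2.2]
grip_width: 0.0558
```

```bash
python3 to.py 638 -96 30 -4.9
```

```text
t 5.6667 p [624.8 -89.   66.5] rot [179.9    1.46  -3.21] w 55.8 F [ 0.3  0.6 -2.2]
turn [0.12 1.46 1.69] then shift cm [1.37 0.59 3.65]
```

servo_tool([
  [0.3,[1.4,0.6,0],[0,1.5,1.7]],
  [0.3,[0,0,0.7],[0,0,0]],
  [0.3,[0,0,0.7],[0,0,0]],
  [0.3,[0,0,0.7],[0,0,0]],
  [0.3,[0,0,0.7],[0,0,0]],
  [0.3,[0,0,0],[0,0,0]],
  [0.3,[0,0,0],[0,0,0]],
])

```text
time_s: 6.25
tool_pos: [0.636, -0.0915, 0.0343]
tool_rot: [179.9, 0.0, -4.6]
force: [-0.1, -0.6, -2.6]
grip_width: 0.0559
```

```bash
python3 to.py 638 -96 15 -4.9
python3 - <<'E'
from h import *
c=cam('wrist');cv2.imwrite('pics/w2.png',c['image'])
E
```

```text
t 6.25 p [636.  -91.5  34.3] rot [ 1.7993e+02  3.0000e-02 -4.5800e+00] w 55.9 F [-0.1 -0.6 -2.6]
turn [0.07 0.03 0.32] then shift cm [0.24 0.43 1.93]
```

View pics/w2.png

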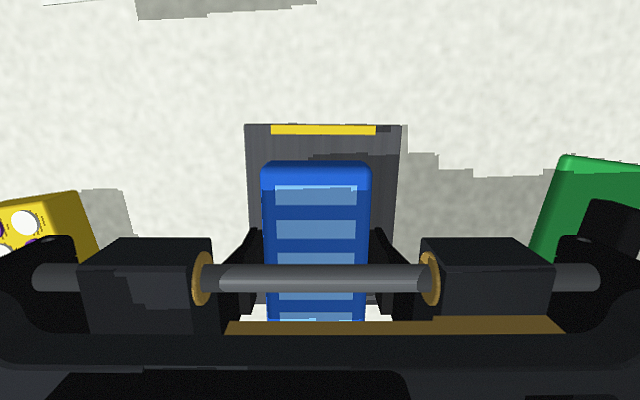

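The core (315,240) is held square over the base, short of the far stop at (323,130). Lowering now.

servo_tool([
  [0.3,[0.2,0.4,0.3],[0,0,0.3]],
  [0.3,[0,0,0.7],[0,0,0]],
  [0.3,[0,0,0.6],[0,0,0]],
  [0.3,[0,0,0.2],[0,0,0]],
  [0.3,[0,0,0],[0,0,0]],
  [0.3,[0,0,0],[0,0,0]],
])

```text
time_s: 6.8
tool_pos: [0.6382, -0.0964, 0.0149]
tool_rot: [179.9, -0.0, -4.9]
force: [1.1, 0.4, -1.9]
grip_width: 0.0556
```

```bash
python3 to.py 638 -96 14 -4.9
```

```text
t 6.8 p [638.2 -96.4  14.9] rot [ 1.7992e+02 -1.0000e-02 -4.9300e+00] w 55.6 F [ 1.1  0.4 -1.9]
turn [ 0.08 -0.01 -0.03] then shift cm [-0.02 -0.04  0.09]
```

servo_tool([
  [0.3,[0,0,0.15],[0,0,0]],
  [0.3,[0,0,0],[0,0,0]],
  [1,[0,0,0],[0,0,0]],
  [1,[0,0,0],[0,0,0]],
  [1,[0,0,0],[0,0,0]],
  [1,[0,0,0],[0,0,0]],
  [1,[0,0,-2],[0,0,0]],
  [1,[0,0,-3],[0,0,0]],
  [1,[0,0,-3],[0,0,0]],
  [1,[0,0,-3],[0,0,0]],
  [1,[0,0,0],[0,0,0]],
])

```text
time_s: 7.72
tool_pos: [0.6388, -0.0955, 0.1288]
tool_rot: [180.0, -0.1, -4.9]
force: [0.7, 0.0, 0.7]
grip_width: 0.0864
```

```bash
python3 to.py 621.4 274.5 140 5.1
```

```text
t 7.7167 p [638.8 -95.5 128.8] rot [ 1.7996e+02 -7.0000e-02 -4.8800e+00] w 86.4 F [0.7 0.  0.7]
turn [ 0.04 -0.07 -9.98] then shift cm [  1.55 -37.01  -1.12]
```

servo_tool([
  [1,[0,0,-0.5],[0,0,-5]],
  [1,[0,0,-0.5],[0,0,-5]],
  [1,[0.1,-3.5,0],[0,0,0]],
  [1,[0.1,-3.5,0],[0,0,0]],
  [1,[0.1,-3.5,0],[0,0,0]],
  [1,[0.1,-3.5,0],[0,0,0]],
  [1,[0.1,-3.5,0],[0,0,0]],
  [1,[0.1,-3.5,0],[0,0,0]],
  [1,[0.1,-3.5,0],[0,0,0]],
  [1,[0.1,-3.5,0],[0,0,0]],
  [1,[0.1,-3.5,0],[0,0,0]],
  [1,[0.1,-3,0],[0,0,0]],
  [1,[0,0,0],[0,0,0]],
  [1,[0,0,0],[0,0,0]],
  [1,[0,0,0],[0,0,0]],
])

```text
time_s: 8.97
tool_pos: [0.6207, 0.2614, 0.1434]
tool_rot: [179.8, -1.1, 5.2]
force: [0.8, 0.4, 0.5]
grip_width: 0.0869
```

```bash
python3 to.py 621.4 274.5 50 5.1
python3 - <<'E'
from h import *
c=cam('wrist');cv2.imwrite('pics/w3.png',c['image']);print(*rect(c,'plate',(200,60,450,320),.012))
t=cam('top');print('core',*rect(t,'core',(360,110,440,210),.03))
E
```

```text
t 8.9667 p [620.7 261.4 143.4] rot [179.78  -1.05   5.2 ] w 86.9 F [0.8 0.4 0.5]
turn [ 0.22 -1.05  0.1 ] then shift cm [ 0.19 -1.3   9.34]
[622.6 275.   95.9  51.9   6. ] (273, 137, 56, 96)
core [633.5 -94.2 105.2  61.9  -5. ] (387, 140, 31, 47)
```

View pics/w3.png

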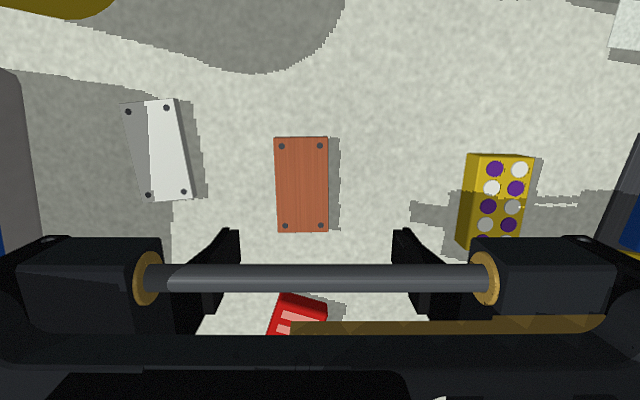

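The wrist view shows the copper plate at (301,184) with four dots and the grey one apart at (160,150). I'm using (622.5, 275), yaw 5.6.

servo_tool([
  [1,[0.2,-1.3,1],[0.2,-1,-0.3]],
  [1,[0,0,2.5],[0,0,0]],
  [1,[0,0,2.5],[0,0,0]],
  [1,[0,0,2.5],[0,0,0]],
  [1,[0,0,1],[0,0,0]],
  [1,[0,0,0],[0,0,0]],
  [1,[0,0,0],[0,0,0]],
])

```text
time_s: 9.65
tool_pos: [0.6307, 0.2579, 0.0476]
tool_rot: [179.5, -0.4, 4.2]
force: [-1.1, 0.1, 0.1]
grip_width: 0.0869
```

```bash
python3 to.py 622.5 275 4 5.6
```

```text
t 9.65 p [630.7 257.9  47.6] rot [179.53  -0.43   4.23] w 86.9 F [-1.1  0.1  0.1]
turn [ 0.47 -0.43 -1.37] then shift cm [-0.65 -1.78  4.36]
```

servo_tool([
  [1,[-0.6,-1.8,0],[0.5,-0.4,-1.4]],
  [1,[0,0,0],[0,0,0]],
  [1,[0,0,1],[0,0,0]],
  [1,[0,0,1],[0,0,0]],
  [1,[0,0,0.6],[0,0,0]],
  [1,[0,0,0],[0,0,0]],
  [1,[0,0,0],[0,0,0]],
])

```text
time_s: 10.23
tool_pos: [0.6266, 0.2776, 0.0251]
tool_rot: [-179.8, -0.5, 5.7]
force: [1.1, -0.3, 1.1]
grip_width: 0.0868
```

```bash
python3 to.py 622.5 275 4 5.6
```

```text
t 10.2333 p [626.6 277.6  25.1] rot [-179.82   -0.5     5.65] w 86.8 F [ 1.1 -0.3  1.1]
turn [-0.18 -0.5   0.05] then shift cm [-0.44  0.21  2.11]
```

servo_tool([
  [1,[-0.4,0.2,0],[-0.2,-0.5,0]],
  [1,[0,0,0],[0,0,0]],
  [1,[0,0,0.9],[0,0,0]],
  [1,[0,0,0.9],[0,0,0]],
  [1,[0,0,0.3],[0,0,0]],
  [1,[0,0,0],[0,0,0]],
  [1,[0,0,0],[0,0,0]],
])

```text
time_s: 10.82
tool_pos: [0.6226, 0.2741, 0.0015]
tool_rot: [179.9, 0.1, 5.6]
force: [-0.6, 1.2, -0.4]
grip_width: 0.087
```

```bash
python3 to.py 622.5 275 4 5.6
```

```text
t 10.8167 p [622.6 274.1   1.5] rot [1.7992e+02 8.0000e-02 5.6000e+00] w 87.0 F [-0.6  1.2 -0.4]
turn [0.08 0.08 0.  ] then shift cm [ 0.   -0.09 -0.25]
```

servo_tool([
  [1,[0,0,-0.2],[0,0,0]],
  [1,[0,0,0],[0,0,0]],
  [0.3,[0,0,0],[0,0,0]],
  [0.3,[0,0,0],[0,0,0]],
  [0.3,[0,0,0],[0,0,0]],
  [0.3,[0,0,0],[0,0,0]],
  [0.3,[0,0,0],[0,0,0]],
  [0.3,[0,0,0],[0,0,0]],
  [0.3,[0,0,0],[0,0,0]],
], force=55)

```text
time_s: 11.57
tool_pos: [0.6232, 0.2747, 0.0048]
tool_rot: [180.0, -0.0, 5.6]
force: [0.0, 0.7, -0.1]
grip_width: 0.0512
```

```bash
python3 to.py 622.5 275 100 5.6
```

```text
t 11.5667 p [623.2 274.7   4.8] rot [ 1.7997e+02 -2.0000e-02  5.6100e+00] w 51.2 F [ 0.   0.7 -0.1]
turn [ 0.03 -0.02  0.01] then shift cm [-0.07 -0.04 -9.52]
```

servo_tool([
  [0.3,[0,0,-1],[0,0,0]],
  [0.3,[0,0,-2],[0,0,0]],
  [0.3,[0,0,-3],[0,0,0]],
  [0.3,[0,0,-3],[0,0,5]],
  [0.3,[0,0,-1.5],[0,0,5.5]],
  [0.3,[0,0,0],[0,0,0]],
  [0.3,[0,0,0],[0,0,0]],
])

```text
time_s: 12.15
tool_pos: [0.6169, 0.2709, 0.1071]
tool_rot: [179.5, 0.9, -5.1]
force: [0.6, -0.2, -6.9]
grip_width: 0.0512
```

```bash
python3 to.py 638 -96 110 -4.9
```

```text
t 12.15 p [616.9 270.9 107.1] rot [179.47   0.91  -5.13] w 51.2 F [ 0.6 -0.2 -6.9]
turn [ 0.53  0.91 -0.23] then shift cm [ 5.24 36.38 -0.29]
```

servo_tool([
  [0.3,[0,0,-0.5],[0.5,0.9,-0.2]],
  [0.3,[0.5,3.4,0],[0,0,0]],
  [0.3,[0.5,3.4,0],[0,0,0]],
  [0.3,[0.5,3.4,0],[0,0,0]],
  [0.3,[0.5,3.4,0],[0,0,0]],
  [0.3,[0.5,3.4,0],[0,0,0]],
  [0.3,[0.5,3.4,0],[0,0,0]],
  [0.3,[0.5,3.4,0],[0,0,0]],
  [0.3,[0.5,3.4,0],[0,0,0]],
  [0.3,[0.5,3.4,0],[0,0,0]],
  [0.3,[0.5,3.4,0],[0,0,0]],
  [0.3,[0,0,0],[0,0,0]],
  [0.3,[0,0,0],[0,0,0]],
  [0.3,[0,0,0],[0,0,0]],
])

```text
time_s: 13.32
tool_pos: [0.6252, -0.0878, 0.0869]
tool_rot: [180.0, 1.8, -2.8]
force: [0.4, -0.3, -5.0]
grip_width: 0.0508
```

```bash
python3 to.py 638 -96 70 -4.9;  python3 - <<'E'
from h import *
c=cam('wrist');cv2.imwrite('pics/w4.png',c['image'])
E
```

```text
t 13.3167 p [625.2 -87.8  86.9] rot [179.97   1.76  -2.79] w 50.8 F [ 0.4 -0.3 -5. ]
turn [0.06 1.76 2.11] then shift cm [1.35 0.71 1.69]
```

View pics/w4.png

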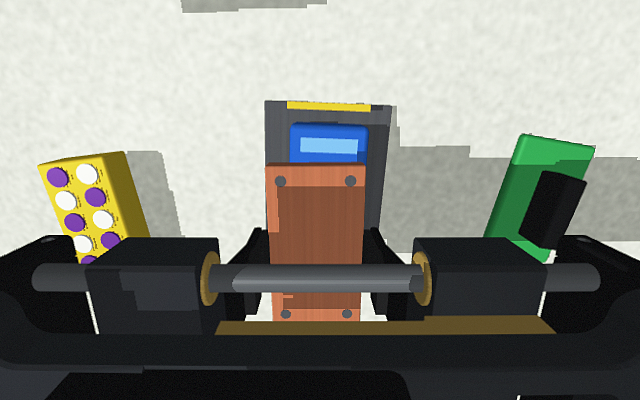

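Plate (315,240) is held, with the core's far end showing at (328,140) and the stop at (328,105). The core's far edge will be checked by ray, then approach.

servo_tool([
  [0.3,[1.3,0.7,0],[0,1.8,2.1]],
  [0.3,[0,0,0],[0,0,0]],
  [0.3,[0,0,0],[0,0,0]],
  [0.3,[0,0,0.5],[0,0,0]],
  [0.3,[0,0,0.8],[0,0,0]],
  [0.3,[0,0,0],[0,0,0]],
  [0.3,[0,0,0],[0,0,0]],
])

```text
time_s: 13.95
tool_pos: [0.6348, -0.0826, 0.07]
tool_rot: [-179.7, 0.4, -3.8]
force: [0.5, 0.4, -5.1]
grip_width: 0.0509
```

```bash
python3 to.py 637.5 -96 36 -4.9;  python3 - <<'E'
from h import *
c=cam('wrist');r,b=rect(c,'core',(250,60,400,200),.03);print(r,b)
x,y,w,h=b;print(ray(c,[[x+w/2,y],[x+w/2,y+3]],.03)[:,:2].round(4).tolist())
r,b=rect(c,'core',(250,60,400,200),.006,((15,120,100),(35,255,255)));x,y,w,h=b;print('stop',b,ray(c,[[x+w/2,y+h/2]],.016)[:,:2].round(4))
E
```

```text
t 13.95 p [634.8 -82.6  70. ] rot [-179.7     0.36   -3.83] w 50.9 F [ 0.5  0.4 -5.1]
turn [-0.3   0.36  1.07] then shift cm [0.39 1.31 3.4 ]
[669.  -98.9  54.7  40.1  85. ] (296, 139, 84, 61)
[[0.6891, -0.1004], [0.6871, -0.1003]]
stop (293, 118, 88, 10) [[ 0.6984 -0.1011]]
```

Core centre works out at (638, -96) and the base centre at (638, -96), so both agree. Lowering.

servo_tool([
  [0.3,[0.4,1.3,0],[-0.3,0.4,1]],
  [0.3,[0,0,0],[0,0,0]],
  [0.3,[0,0,0.8],[0,0,0]],
  [0.3,[0,0,0.8],[0,0,0]],
  [0.3,[0,0,0.5],[0,0,0]],
  [0.3,[0,0,0],[0,0,0]],
  [0.3,[0,0,0],[0,0,0]],
])

```text
time_s: 14.58
tool_pos: [0.6378, -0.0982, 0.0462]
tool_rot: [179.9, -0.0, -5.0]
force: [0.7, -1.1, -4.1]
grip_width: 0.0512
```

```bash
python3 to.py 638.5 -96 35 -4.9
```

```text
t 14.5833 p [637.8 -98.2  46.2] rot [ 1.7994e+02 -2.0000e-02 -5.0000e+00] w 51.2 F [ 0.7 -1.1 -4.1]
turn [ 0.06 -0.02 -0.1 ] then shift cm [ 0.05 -0.23  1.12]
```

servo_tool([
  [0.3,[0.1,-0.2,0.4],[0,0,0]],
  [0.3,[0,0,0.4],[0,0,0]],
  [0.3,[0,0,0.2],[0,0,0]],
  [0.3,[0,0,0],[0,0,0]],
  [0.3,[0,0,0],[0,0,0]],
])

```text
time_s: 15.0
tool_pos: [0.6391, -0.0953, 0.035]
tool_rot: [180.0, -0.0, -4.9]
force: [-0.1, -0.5, -4.8]
grip_width: 0.0512
```

```bash
python3 to.py 638.5 -96 35 -4.9
```

```text
t 15.0 p [639.1 -95.3  35. ] rot [179.98  -0.    -4.95] w 51.2 F [-0.1 -0.5 -4.8]
turn [ 0.02 -0.   -0.05] then shift cm [-0.05  0.07 -0.  ]
```

servo_tool([
  [0.3,[0,0,0.1],[0,0,0]],
  [0.3,[0,0,0],[0,0,0]],
  [1,[0,0,0],[0,0,0]],
  [1,[0,0,0],[0,0,0]],
  [1,[0,0,0],[0,0,0]],
  [1,[0,0,0],[0,0,0]],
  [1,[0,0,-2],[0,0,0]],
  [1,[0,0,-3],[0,0,0]],
  [1,[0,0,-3],[0,0,0]],
  [1,[0,0,-2],[0,0,0]],
  [1,[0,0,0],[0,0,0]],
  [1,[0,0,0],[0,0,0]],
])

```text
time_s: 16.0
tool_pos: [0.6433, -0.0951, 0.1445]
tool_rot: [179.9, -0.7, -4.9]
force: [0.0, 1.8, -0.4]
grip_width: 0.087
```

```bash
python3 to.py 621.5 75 140 3.1
python3 - <<'E'
from h import *
c=cam('wrist');cv2.imwrite('pics/w5.png',c['image']);print(*rect(c,'plate',(200,60,450,320),.042))
E
```

```text
t 16.0 p [643.3 -95.1 144.5] rot [179.94  -0.67  -4.93] w 87.0 F [ 0.   1.8 -0.4]
turn [ 0.11 -0.67 -8.03] then shift cm [ -1.26 -17.11   0.45]
[639.5 -94.9  95.4  51.9  -4.6] (286, 147, 60, 103)
```

View pics/w5.png

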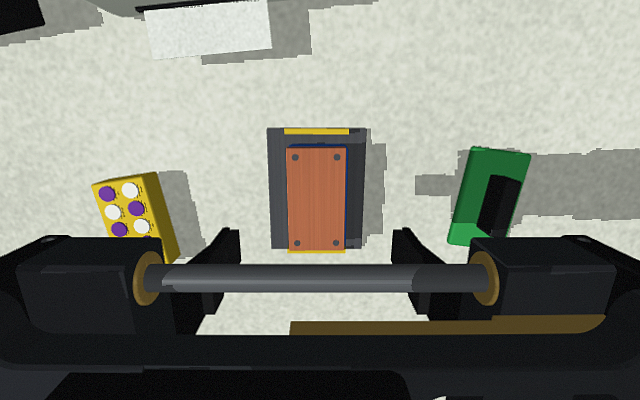

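The plate (316,198) sits square on the core between the stops, measured at (639.5, -95). Next the rack.

servo_tool([
  [1,[0,0,0],[0,-0.7,-4]],
  [1,[0,0,0],[0,0,-4]],
  [1,[-0.3,-3,0],[0,0,0]],
  [1,[-0.3,-3,0],[0,0,0]],
  [1,[-0.3,-3,0],[0,0,0]],
  [1,[-0.2,-3,0],[0,0,0]],
  [1,[-0.2,-3,0],[0,0,0]],
  [1,[0,-2,0],[0,0,0]],
  [1,[0,0,0],[0,0,0]],
  [1,[0,0,0],[0,0,0]],
  [1,[0,0,0],[0,0,0]],
])

```text
time_s: 16.97
tool_pos: [0.6127, 0.0762, 0.1278]
tool_rot: [179.9, 1.2, 3.2]
force: [0.2, 0.6, -0.1]
grip_width: 0.087
```

```bash
python3 to.py 622.4 86 60 3.1
python3 - <<'E'
from h import *
c=cam('wrist');print(*rect(c,'rack',(230,60,430,320),.03,((18,60,40),(35,255,255))));cv2.imwrite('pics/w6.png',c['image'])
E
```

```text
t 16.9667 p [612.7  76.2 127.8] rot [179.93   1.2    3.21] w 87.0 F [ 0.2  0.6 -0.1]
turn [0.07 1.2  0.11] then shift cm [ 1.03 -0.93  6.78]
[625.9  86.5  94.2  51.3   3.9] (273, 123, 62, 107)
```

View pics/w6.png

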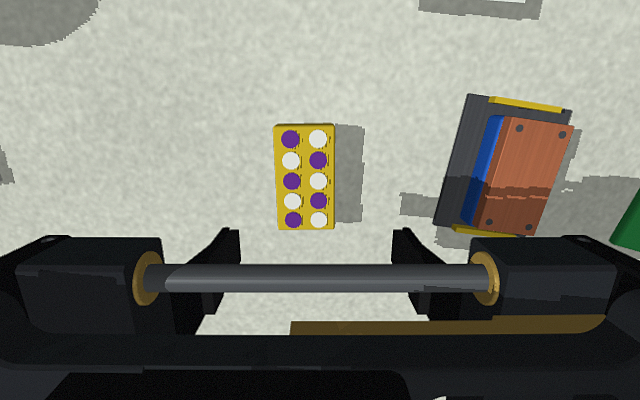

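Rack at (304,177), full outline seen. I'll take (624, 86.3), yaw 3.5.

servo_tool([
  [1,[1.1,-1,0],[0,1.2,-0.3]],
  [1,[0,0,0],[0,0,0]],
  [1,[0,0,2],[0,0,0]],
  [1,[0,0,2],[0,0,0]],
  [1,[0,0,2],[0,0,0]],
  [1,[0,0,1],[0,0,0]],
  [1,[0,0,0],[0,0,0]],
  [1,[0,0,0],[0,0,0]],
])

```text
time_s: 17.68
tool_pos: [0.6293, 0.0768, 0.0554]
tool_rot: [179.7, -0.4, 2.7]
force: [0.8, -0.2, 0.6]
grip_width: 0.0871
```

```bash
python3 to.py 624 86.3 8 3.5
```

```text
t 17.6833 p [629.3  76.8  55.4] rot [179.7   -0.4    2.69] w 87.1 F [ 0.8 -0.2  0.6]
turn [ 0.3  -0.4  -0.81] then shift cm [-0.47 -0.99  4.74]
```

servo_tool([
  [1,[-0.5,-1,0],[0.3,-0.4,-0.8]],
  [1,[0,0,0],[0,0,0]],
  [1,[0,0,0.7],[0,0,0]],
  [1,[0,0,0.7],[0,0,0]],
  [1,[0,0,0],[0,0,0]],
  [1,[0,0,0],[0,0,0]],
])

```text
time_s: 18.18
tool_pos: [0.6264, 0.088, 0.0447]
tool_rot: [-180.0, -0.4, 3.5]
force: [-0.5, -1.4, 0.2]
grip_width: 0.087
```

```bash
python3 to.py 624 86.3 8 3.5
```

```text
t 18.1833 p [626.4  88.   44.7] rot [-179.96   -0.37    3.55] w 87.0 F [-0.5 -1.4  0.2]
turn [-0.04 -0.37  0.05] then shift cm [-0.25  0.16  3.67]
```

servo_tool([
  [1,[-0.3,0.2,0.4],[0,-0.4,0]],
  [1,[0,0,1],[0,0,0]],
  [1,[0,0,1],[0,0,0]],
  [1,[0,0,1],[0,0,0]],
  [1,[0,0,0],[0,0,0]],
  [1,[0,0,0],[0,0,0]],
])

```text
time_s: 18.68
tool_pos: [0.6228, 0.0849, 0.0063]
tool_rot: [-180.0, 0.1, 3.5]
force: [0.8, -0.0, 0.9]
grip_width: 0.0873
```

```bash
python3 to.py 624 86.3 8 3.5
```

```text
t 18.6833 p [622.8  84.9   6.3] rot [-1.7999e+02  1.3000e-01  3.5100e+00] w 87.3 F [ 0.8 -0.   0.9]
turn [-0.01  0.13  0.01] then shift cm [ 0.12 -0.13 -0.17]
```

servo_tool([
  [1,[0.1,-0.1,-0.2],[0,0,0]],
  [1,[0,0,0],[0,0,0]],
  [0.3,[0,0,0],[0,0,0]],
  [0.3,[0,0,0],[0,0,0]],
  [0.3,[0,0,0],[0,0,0]],
  [0.3,[0,0,0],[0,0,0]],
  [0.3,[0,0,0],[0,0,0]],
  [0.3,[0,0,0],[0,0,0]],
], force=35)

```text
time_s: 19.35
tool_pos: [0.6248, 0.0865, 0.0096]
tool_rot: [-180.0, 0.0, 3.5]
force: [0.9, 0.9, 0.0]
grip_width: 0.0548
```

```bash
python3 to.py 624 86.3 100 3.5
```

```text
t 19.35 p [624.8  86.5   9.6] rot [-1.7997e+02  3.0000e-02  3.5200e+00] w 54.8 F [0.9 0.9 0. ]
turn [-0.03  0.03  0.02] then shift cm [-0.08  0.01 -9.04]
```

servo_tool([
  [0.3,[0,0,0],[0,0,0]],
  [0.3,[0,0,0],[0,0,0]],
  [0.3,[0,0,-1],[0,0,0]],
  [0.3,[0,0,-2],[0,0,0]],
  [0.3,[0,0,-3],[0,0,0]],
  [0.3,[0,0,-3],[0,0,4]],
  [0.3,[0,0,-1],[0,0,4.4]],
  [0.3,[0,0,0],[0,0,0]],
  [0.3,[0,0,0],[0,0,0]],
])

```text
time_s: 20.1
tool_pos: [0.6219, 0.0862, 0.1137]
tool_rot: [180.0, 0.4, -5.1]
force: [0.1, -0.6, -2.3]
grip_width: 0.0524
```

```bash
python3 to.py 639 -95 110 -4.8
```

```text
t 20.1 p [621.9  86.2 113.7] rot [179.98   0.41  -5.06] w 52.4 F [ 0.1 -0.6 -2.3]
turn [ 0.02  0.41 -0.26] then shift cm [ 3.22 17.91  0.37]
```

servo_tool([
  [0.3,[0.5,3,0],[0,0.4,-0.3]],
  [0.3,[0.5,3,0],[0,0,0]],
  [0.3,[0.5,3,0],[0,0,0]],
  [0.3,[0.5,3,0],[0,0,0]],
  [0.3,[0.5,3,0],[0,0,0]],
  [0.3,[0.5,2,0],[0,0,0]],
  [0.3,[0,0,0],[0,0,0]],
  [0.3,[0,0,0],[0,0,0]],
  [0.3,[0,0,0],[0,0,0]],
])

```text
time_s: 20.85
tool_pos: [0.6321, -0.0893, 0.1023]
tool_rot: [-179.8, 1.0, -3.4]
force: [-0.2, 0.4, -1.6]
grip_width: 0.0518
```

```bash
python3 to.py 639.5 -95 65 -4.8;  python3 - <<'E'
from h import *
c=cam('wrist');cv2.imwrite('pics/w7.png',c['image'])
E
```

```text
t 20.85 p [632.1 -89.3 102.3] rot [-179.84    0.95   -3.35] w 51.8 F [-0.2  0.4 -1.6]
turn [-0.14  0.95  1.45] then shift cm [0.78 0.51 3.73]
```

View pics/w7.png

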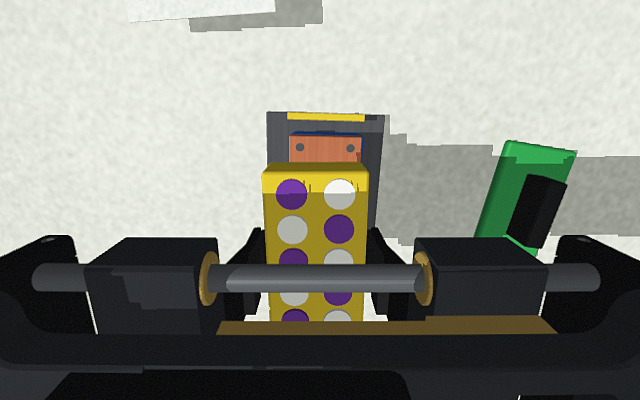

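The rack (315,245) is held level over the plate (325,150).

servo_tool([
  [0.3,[0.8,0.5,0],[0,1,1.4]],
  [0.3,[0,0,0],[0,0,0]],
  [0.3,[0,0,1],[0,0,0]],
  [0.3,[0,0,1],[0,0,0]],
  [0.3,[0,0,0.8],[0,0,0]],
  [0.3,[0,0,0],[0,0,0]],
  [0.3,[0,0,0],[0,0,0]],
])

```text
time_s: 21.48
tool_pos: [0.6398, -0.0858, 0.0699]
tool_rot: [-179.6, -0.0, -4.2]
force: [0.3, -0.1, -1.2]
grip_width: 0.0519
```

```bash
python3 to.py 640 -95 52 -4.8
```

```text
t 21.4833 p [639.8 -85.8  69.9] rot [-1.7964e+02 -2.0000e-02 -4.1700e+00] w 51.9 F [ 0.3 -0.1 -1.2]
turn [-0.36 -0.02  0.63] then shift cm [0.09 0.91 1.79]
```

servo_tool([
  [0.3,[0.1,0.9,0],[-0.4,0,0.6]],
  [0.3,[0,0,0],[0,0,0]],
  [0.3,[0,0,0.6],[0,0,0]],
  [0.3,[0,0,0.5],[0,0,0]],
  [0.3,[0,0,0],[0,0,0]],
  [0.3,[0,0,0],[0,0,0]],
])

```text
time_s: 21.98
tool_pos: [0.6405, -0.0963, 0.058]
tool_rot: [179.9, -0.0, -4.9]
force: [0.3, 0.1, -1.4]
grip_width: 0.0517
```

```bash
python3 to.py 640 -95 52 -4.8
```

```text
t 21.9833 p [640.5 -96.3  58. ] rot [ 1.799e+02 -5.000e-02 -4.870e+00] w 51.7 F [ 0.3  0.1 -1.4]
turn [ 0.1  -0.05 -0.07] then shift cm [-0.06 -0.13  0.6 ]
```

servo_tool([
  [0.3,[-0.1,-0.1,0.3],[0,0,0]],
  [0.3,[0,0,0.2],[0,0,0]],
  [0.3,[0,0,0.1],[0,0,0]],
  [0.3,[0,0,0],[0,0,0]],
  [0.3,[0,0,0],[0,0,0]],
])

```text
time_s: 22.4
tool_pos: [0.6398, -0.095, 0.0518]
tool_rot: [179.9, -0.1, -4.9]
force: [0.2, 0.4, -1.9]
grip_width: 0.0515
```

```bash
python3 to.py 640 -95 52 -4.8
```

```text
t 22.4 p [639.8 -95.   51.8] rot [ 1.799e+02 -9.000e-02 -4.860e+00] w 51.5 F [ 0.2  0.4 -1.9]
turn [ 0.1  -0.09 -0.06] then shift cm [ 0.02 -0.01 -0.02]
```

servo_tool([
  [0.3,[0,0,0.12],[0,0,0]],
  [0.3,[0,0,0],[0,0,0]],
  [1,[0,0,0],[0,0,0]],
  [1,[0,0,0],[0,0,0]],
  [1,[0,0,0],[0,0,0]],
  [1,[0,0,0],[0,0,0]],
  [1,[0,0,-1],[0,0,0]],
  [1,[0,0,-2],[0,0,0]],
  [1,[0,0,-3],[0,0,0]],
  [1,[0,0,-3],[0,0,0]],
  [1,[0,0,0],[0,0,0]],
  [1,[0,0,0],[0,0,0]],
])

```text
time_s: 23.4
tool_pos: [0.6401, -0.0943, 0.1485]
tool_rot: [179.9, -0.2, -4.8]
force: [-0.2, 0.1, -1.7]
grip_width: 0.0869
```

```bash
python3 to.py 612.5 -255 150 -12.3
python3 - <<'E'
from h import *
c=cam('wrist');cv2.imwrite('pics/w8.png',c['image']);print(*rect(c,'rack',(230,150,430,290),.072,((18,60,40),(35,255,255))))
E
```

```text
t 23.4 p [640.1 -94.3 148.5] rot [ 1.7992e+02 -1.6000e-01 -4.8200e+00] w 86.9 F [-0.2  0.1 -1.7]
turn [ 0.07 -0.16  7.48] then shift cm [ 0.73 16.29 -0.15]
[639.1 -94.7  89.6  51.5  -4.5] (283, 150, 67, 106)
```

View pics/w8.png

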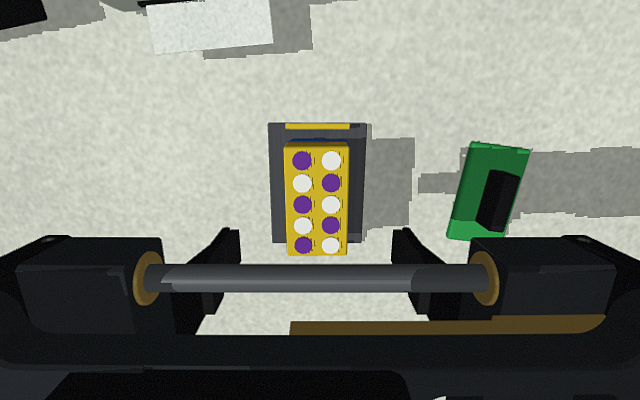

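The rack (316,200) is upright, square and centred at about (641, -95). Next the cover.

servo_tool([
  [1,[0,0,0],[0,0,3.7]],
  [1,[0,0,0],[0,0,3.7]],
  [1,[0.1,3,0],[0,0,0]],
  [1,[0.1,3,0],[0,0,0]],
  [1,[0.1,3,0],[0,0,0]],
  [1,[0.1,3,0],[0,0,0]],
  [1,[0.1,3,0],[0,0,0]],
  [1,[0.1,1.5,0],[0,0,0]],
  [1,[0,0,0],[0,0,0]],
  [1,[0,0,0],[0,0,0]],
  [1,[0,0,0],[0,0,0]],
])

```text
time_s: 24.37
tool_pos: [0.6061, -0.2575, 0.14]
tool_rot: [-179.8, 0.5, -12.2]
force: [-0.3, -0.5, -0.6]
grip_width: 0.0872
```

```bash
python3 to.py 613 -267 60 -12.3
python3 - <<'E'
from h import *
c=cam('wrist');cv2.imwrite('pics/w9.png',c['image']);print(*rect(c,'cover',(220,60,430,320),.01))
print(*rect(c,'h',(275,110,390,262),.038,((0,0,0),(180,255,45))))
E
```

```text
t 24.3667 p [ 606.1 -257.5  140. ] rot [-179.78    0.46  -12.18] w 87.2 F [-0.3 -0.5 -0.6]
turn [-0.22  0.46  0.12] then shift cm [0.88 0.78 8.  ]
[ 615.1 -268.7  101.8   59.3  -12.3] (295, 121, 64, 104)
[ 616.  -269.1   57.8   15.2  -12. ] (318, 148, 18, 65)
```

View pics/w9.png

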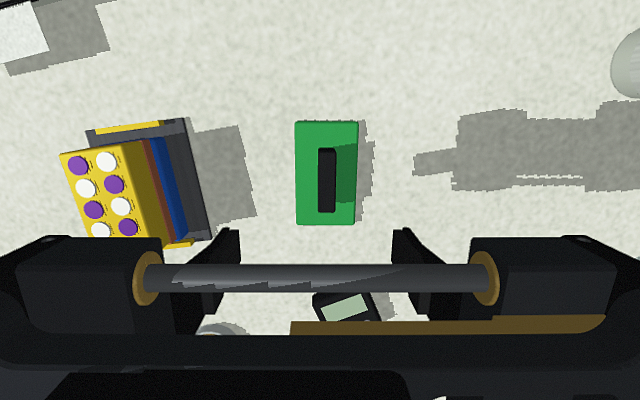

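Cover with handle up at (327,178); the slab and handle measurements agree at (615.5, -269), yaw -12.2.

servo_tool([
  [1,[1,0.9,0],[-0.2,0.5,0.1]],
  [1,[0,0,0],[0,0,0]],
  [1,[0,0,2],[0,0,0]],
  [1,[0,0,2],[0,0,0]],
  [1,[0,0,2],[0,0,0]],
  [1,[0,0,1],[0,0,0]],
  [1,[0,0,0],[0,0,0]],
  [1,[0,0,0],[0,0,0]],
])

```text
time_s: 25.08
tool_pos: [0.6221, -0.2578, 0.0702]
tool_rot: [-179.8, -0.5, -11.4]
force: [1.1, 0.2, 0.2]
grip_width: 0.0873
```

```bash
python3 to.py 615.5 -269 15 -12.2
```

```text
t 25.0833 p [ 622.1 -257.8   70.2] rot [-179.77   -0.47  -11.37] w 87.3 F [1.1 0.2 0.2]
turn [-0.23 -0.46  0.83] then shift cm [-0.41  1.23  5.52]
```

servo_tool([
  [1,[-0.4,1.2,0],[-0.2,-0.5,0.8]],
  [1,[0,0,0],[0,0,0]],
  [1,[0,0,1],[0,0,0]],
  [1,[0,0,1],[0,0,0]],
  [1,[0,0,1],[0,0,0]],
  [1,[0,0,0],[0,0,0]],
  [1,[0,0,0],[0,0,0]],
])

```text
time_s: 25.67
tool_pos: [0.6179, -0.2712, 0.0418]
tool_rot: [179.9, -0.3, -12.3]
force: [0.4, -1.0, 0.6]
grip_width: 0.0873
```

```bash
python3 to.py 615.5 -269 15 -12.2
```

```text
t 25.6667 p [ 617.9 -271.2   41.8] rot [179.91  -0.3  -12.28] w 87.3 F [ 0.4 -1.   0.6]
turn [ 0.09 -0.3  -0.08] then shift cm [-0.28 -0.17  2.68]
```

servo_tool([
  [1,[-0.3,-0.2,0.4],[0,-0.3,0]],
  [1,[0,0,0.7],[0,0,0]],
  [1,[0,0,0.7],[0,0,0]],
  [1,[0,0,0.4],[0,0,0]],
  [1,[0,0,0],[0,0,0]],
  [1,[0,0,0],[0,0,0]],
])

```text
time_s: 26.17
tool_pos: [0.6149, -0.2674, 0.0167]
tool_rot: [180.0, 0.1, -12.2]
force: [-0.3, 0.3, 1.6]
grip_width: 0.087
```

```bash
python3 to.py 615.5 -269 15 -12.2
```

```text
t 26.1667 p [ 614.9 -267.4   16.7] rot [ 1.7996e+02  1.0000e-01 -1.2230e+01] w 87.0 F [-0.3  0.3  1.6]
turn [ 0.04  0.1  -0.03] then shift cm [0.09 0.14 0.17]
```

servo_tool([
  [0.6,[0.1,0.1,0.1],[0,0,0]],
  [0.3,[0,0,0],[0,0,0]],
  [0,[0,0,0],[0,0,0]],
  [0,[0,0,0],[0,0,0]],
  [0,[0,0,0],[0,0,0]],
  [0,[0,0,0],[0,0,0]],
  [0,[0,0,0],[0,0,0]],
  [0,[0,0,0],[0,0,0]],
  [0,[0,0,0],[0,0,0]],
  [0,[0,0,0],[0,0,0]],
  [0,[0,0,0],[0,0,0]],
  [0,[0,0,0],[0,0,0]],
  [0,[0,0,0],[0,0,0]],
  [0,[0,0,0],[0,0,0]],
  [0,[0,0,0],[0,0,0]],
], force=30)

```text
time_s: 27.42
tool_pos: [0.6168, -0.2693, 0.0171]
tool_rot: [179.9, -0.0, -12.3]
force: [-0.4, -0.3, -0.6]
grip_width: 0.0157
```

```bash
python3 to.py 615.5 -269 130 -12.2
```

```text
t 27.4167 p [ 616.8 -269.3   17.1] rot [ 1.7992e+02 -4.0000e-02 -1.2250e+01] w 15.7 F [-0.4 -0.3 -0.6]
turn [ 0.08 -0.04 -0.05] then shift cm [-1.300e-01 -1.000e-02 -1.129e+01]
```

servo_tool([
  [0,[0,0,-1],[0,0,0]],
  [0,[0,0,-2],[0,0,0]],
  [0,[0,0,-3],[0,0,0]],
  [0,[0,0,-3],[0,0,0]],
  [0,[0,0,-3],[0,0,-3.7]],
  [0,[0,0,0],[0,0,-3.7]],
  [0,[0,0,0],[0,0,0]],
  [0,[0,0,0],[0,0,0]],
])

```text
time_s: 28.08
tool_pos: [0.6145, -0.268, 0.1435]
tool_rot: [-180.0, 0.3, -4.6]
force: [0.3, -0.5, -1.1]
grip_width: 0.0155
```

```bash
python3 to.py 641 -95 130 -4.8
```

```text
t 28.0833 p [ 614.5 -268.   143.5] rot [-179.97    0.28   -4.58] w 15.5 F [ 0.3 -0.5 -1.1]
turn [-0.03  0.28  0.22] then shift cm [  1.19 -17.46   1.35]
```

servo_tool([
  [0,[0.2,-3,0],[0,0.3,0.2]],
  [0,[0.2,-3,0],[0,0,0]],
  [0,[0.2,-3,0],[0,0,0]],
  [0,[0.2,-3,0],[0,0,0]],
  [0,[0.2,-3,0],[0,0,0]],
  [0,[0.2,-1.5,0],[0,0,0]],
  [0,[0,0,0],[0,0,0]],
  [0,[0,0,0],[0,0,0]],
  [0,[0,0,0],[0,0,0]],
])

```text
time_s: 28.83
tool_pos: [0.6351, -0.1019, 0.1344]
tool_rot: [180.0, 0.9, -5.9]
force: [0.5, -0.7, -2.2]
grip_width: 0.016
```

```bash
python3 to.py 641.5 -95 110 -4.8
```

```text
t 28.8333 p [ 635.1 -101.9  134.4] rot [179.99   0.86  -5.94] w 16.0 F [ 0.5 -0.7 -2.2]
turn [ 0.    0.86 -1.14] then shift cm [ 0.58 -0.74  2.44]
```

servo_tool([
  [0,[0.6,-0.7,0],[0,0.9,-1.1]],
  [0,[0,0,0],[0,0,0]],
  [0,[0,0,0.7],[0,0,0]],
  [0,[0,0,0.7],[0,0,0]],
  [0,[0,0,0.5],[0,0,0]],
  [0,[0,0,0],[0,0,0]],
  [0,[0,0,0],[0,0,0]],
])

```text
time_s: 29.42
tool_pos: [0.6404, -0.1049, 0.1112]
tool_rot: [179.8, 0.1, -5.5]
force: [0.5, 0.2, -1.6]
grip_width: 0.0156
```

```bash
python3 to.py 641.5 -95 89 -4.8
python3 - <<'E'
from h import *
c=cam('wrist');cv2.imwrite('pics/w10.png',c['image'])
E
```

```text
t 29.4167 p [ 640.4 -104.9  111.2] rot [ 1.7978e+02  5.0000e-02 -5.4700e+00] w 15.6 F [ 0.5  0.2 -1.6]
turn [ 0.22  0.05 -0.67] then shift cm [ 0.02 -0.99  2.22]
```

View pics/w10.png

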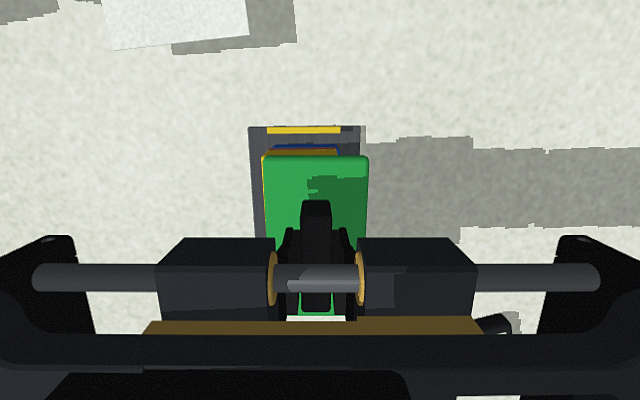

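The cover (316,200) is held level above the rack (the rack's far edge shows at (302,152)), 10 mm off in y as measured. Correcting and lowering.

servo_tool([
  [0,[0,-1,0],[0.2,0,-0.7]],
  [0,[0,0,0],[0,0,0]],
  [0,[0,0,0.6],[0,0,0]],
  [0,[0,0,0.6],[0,0,0]],
  [0,[0,0,0.3],[0,0,0]],
  [0,[0,0,0],[0,0,0]],
  [0,[0,0,0],[0,0,0]],
])

```text
time_s: 30.05
tool_pos: [0.6418, -0.093, 0.0951]
tool_rot: [-180.0, 0.0, -4.6]
force: [0.1, -0.3, -0.9]
grip_width: 0.0162
```

```bash
python3 to.py 641.5 -95 89 -4.8
```

```text
t 30.05 p [641.8 -93.   95.1] rot [-1.7999e+02  1.0000e-02 -4.6300e+00] w 16.2 F [ 0.1 -0.3 -0.9]
turn [-0.01  0.01  0.17] then shift cm [-0.01  0.2   0.61]
```

servo_tool([
  [0,[0,0.2,0.2],[0,0,0.2]],
  [0,[0,0,0.2],[0,0,0]],
  [0,[0,0,0.15],[0,0,0]],
  [0,[0,0,0],[0,0,0]],
  [0,[0,0,0],[0,0,0]],
])

```text
time_s: 30.47
tool_pos: [0.6418, -0.0957, 0.0892]
tool_rot: [-180.0, -0.0, -4.9]
force: [-0.6, -0.2, -1.8]
grip_width: 0.0155
```

```bash
python3 to.py 641.5 -95 89 -4.8
```

```text
t 30.4667 p [641.8 -95.7  89.2] rot [-1.80e+02 -2.00e-02 -4.89e+00] w 15.5 F [-0.6 -0.2 -1.8]
turn [-0.   -0.02 -0.09] then shift cm [-0.04 -0.07  0.02]
```

servo_tool([
  [0,[0,0,0.1],[0,0,0]],
  [0,[0,0,0],[0,0,0]],
  [0.6,[0,0,0],[0,0,0]],
  [0.6,[0,0,0],[0,0,0]],
  [0.6,[0,0,0],[0,0,0]],
  [0.6,[0,0,0],[0,0,0]],
  [0.6,[0,0,-1],[0,0,0]],
  [0.6,[0,0,-2],[0,0,0]],
  [0.6,[0,0,-3],[0,0,0]],
  [0.6,[0,0,-3],[0,0,0]],
  [0.6,[0,0,0],[0,0,0]],
  [0.6,[0,0,0],[0,0,0]],
])

```text
time_s: 31.47
tool_pos: [0.6419, -0.0956, 0.1856]
tool_rot: [-180.0, -0.1, -4.9]
force: [-0.7, -0.4, -1.2]
grip_width: 0.052
```

```bash
python3 to.py 560 -95 190 -4.8
python3 - <<'E'
from h import *
c=cam('wrist');cv2.imwrite('pics/w11.png',c['image']);print(*rect(c,'cover',(220,60,430,262),.082))
s=cam('scene');cv2.imwrite('pics/s2.png',cv2.resize(s['image'][120:320,140:450],None,fx=2.5,fy=2.5))
E
```

```text
t 31.4667 p [641.9 -95.6 185.6] rot [-1.7999e+02 -6.0000e-02 -4.8700e+00] w 52.0 F [-0.7 -0.4 -1.2]
turn [-0.01 -0.06 -0.07] then shift cm [-8.17  0.63 -0.44]
[640.9 -95.6 102.4  59.7  -4.9] (281, 138, 70, 111)
```

View pics/w11.png

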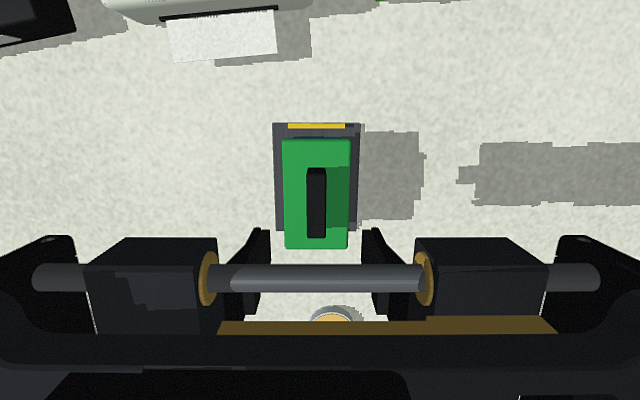

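View pics/s2.png

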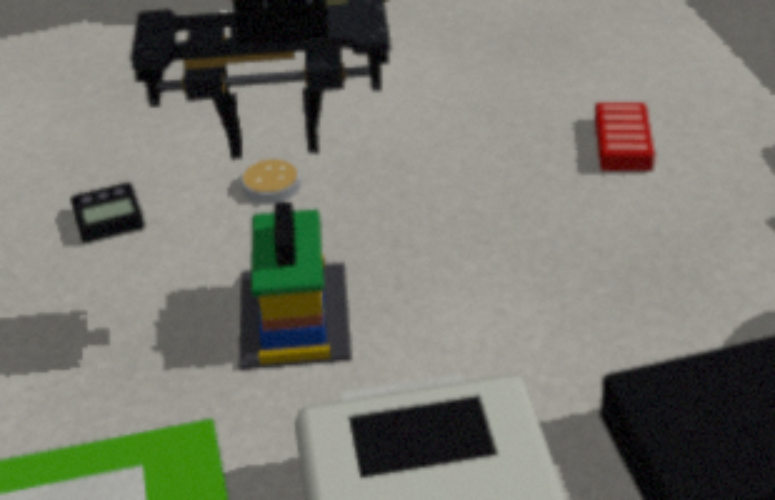

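The cover sits at (641, -95.6), yaw -4.9, squarely on top. The scene view shows blue, copper, yellow and green in order at (290,290), with the dish, timer and red core in place. Handing in.

```bash
python3 -c "
from h import *
print(env.sign_off())"
```

```text
the job is handed in; nothing more can be done
None
```

The carrier is built up and handed in at about 31.5 s of the 112 s: blue core, copper plate, yellow rack upright, then green cover with its handle up. Each piece was let go before I fetched the next.

- **Position:** in the last wrist views the base was at about (638, -96) mm, yaw -4.9°. The core was at (638, -96), the plate at (639.5, -95), the rack at about (641, -95) and the cover at (641, -95.6). Neighbours are within about 2 mm and 0.5°, well inside the limits.
- **Check that disagreed:** a top-camera measurement of the placed core gave (633.5, -94). Its outline came out oversized because the mask picked up the dark base, and the wrist view corrected it.
- **Estimated by hand:** the rack's outline was cut off by my crop, so I corrected its centre by about 2 mm.
- **Other items:** in the final scene picture the red core, dish and timer look to be where they were, by eye only. The gripper stood clear of the stack.

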